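# Turn the rinsed trackball in its dish over the draining trough

### The job

The rinsed red ball of an operating panel lies loose in the white dish on the blue mat, and the dish must be made ready for draining: lift the dish clear of the mat by its black handle, carry it, not yet turned, over the middle of the steel trough, and only there turn it about a quarter turn, until its yellow pouring lip points straight to the trough's plughole end. Keep the dish level and the ball loose and centred in it all the way, without touching the ball, and leave the soap bottle, the green carton and the blue beaker alone. Finish while still holding the dish level and still a few centimetres above the trough's rim; do not put it down.

Things in the scene. Friction and masses are not known exactly. Their poses are not given: they have to be found in the camera images.
- dish: White round dished plate, 160 mm across, rim 30 mm high, about 0.3 kg, loose on the mat. Its inside is a shallow 8 degree cone falling to the middle, so the ball rests in the middle; it rolls if the dish is tilted or jerked (above about 1 m/s2). Origin: centre of the underside; z up, x towards the yellow pouring lip, y along the handle bar. At the start its lip points roughly to the robot's left (+y), about a quarter turn from where it must point.
- dish_handle (a point): Middle of the dish's black handle bar, the place to grip from above: 115 mm above the underside, straight over the dish's middle. The bar is level, 153 mm long along the dish's y, 14 mm wide (dish x) and 14 mm high, carried by a flat steel upright at each end, 74 mm from the middle; the fingers close on its sides along the dish's x. Axes as the dish. The ball's top lies 60 mm below the bar's underside.
- dish_middle (a point): Lowest point of the dish's inside, 8 mm above the underside. Axes as the dish.
- dish_lip (a point): Tip of the yellow pouring lip, 105 mm from the middle along the dish's +x, 30 mm above the underside.
- ball_center (a point): Centre of the loose red ball, 40 mm across, about 45 g; at rest 28 mm above the dish's underside.
- trough: Steel draining trough fixed on the counter, open on top, 280 mm long (its x) by 190 mm wide (its y) by 60 mm high, walls 4 mm. Origin: centre of its underside; +x points to the plughole end, which is the end farther from the robot.
- trough_middle (a point): Centre of the trough's mouth, level with the rim, 60 mm above the counter. Axes as the trough.
- trough_plughole (a point): Black plughole, 38 mm across, in the trough's floor, 95 mm from the middle along the trough's +x.
- mat: Blue mat 220 x 220 x 5 mm fixed on the counter, the dish stands on it. Origin: centre of its underside.
- soap: Orange soap bottle, 60 mm across, 150 mm high, standing loose. Origin: centre of its underside. Leave alone.
- carton: Green carton, 240 x 120 x 75 mm high, loose. Origin: centre of its underside. Leave alone.
- beaker: Blue beaker, 70 mm across, 85 mm high, loose. Origin: centre of its underside. Leave alone.
Things that resemble listed ones, but are neither listed nor needed, are in the scene too. What is meant by the dish is not pink or purple, and is the larger of those in its own colour.

How it is judged:
By the outcome, as a careful person would: the job done as asked, in the order asked, and still so for the second after the job is handed in, while the arm keeps its last pose, push and grip.
It also fails if it takes over 64 s, if anything falls off the work surface, if the arm or the gripper's body presses on something with over 40 N, if the wrist force passes 120 N, or if a joint passes its speed limit or range.

### The arm

A 7-joint arm with a two-finger parallel gripper is mounted at the origin on the work surface. World frame = base frame: x ahead of the robot, y to its left, z up, the work surface at z = 0. Lengths are in m, angles in rad, forces in N, time in s.
With the tool pointing down it reaches from about 0.425 to 0.925 m from the base axis. Payload 6.8 kg.
Tool frame: the origin (TCP) lies at the centre of the arm's flange, where the gripper is bolted on; the fingertips stand 173 mm ahead of it and the grasp point (between the pads) lies 155 mm ahead of it (finger_overhang is the distance from the TCP to the fingertips, in m); y points along the fingers, z is the direction in which the jaws open and shut, and the axes are right-handed (so a half turn about y gives the same grasp; the last joint's range is limited). The gripper opens to 85 mm and grips with 20 to 120 N. Pads are 22 mm wide; open, the fingers measure 114 mm over their backs; the gripper's body (76 mm by 85 mm) begins 54 mm behind the grasp point. The pads swing forward as they close: fully open they stand 13 mm farther back than shut.
Start: joints at [-1.286, 0.477, 0.022, 1.555, -0.011, 1.109, -0.083], TCP at [0.258, 0.624, 0.405] pointing down, gripper open.
Joint ranges: [-2.96, 2.96], [-0.34, 2.1], [-1.41, 1.46], [0.24, 2.44], [-1.37, 4.51], [0.17, 1.92], [-2.96, 2.96]. Speed limits (rad/s): [2.39, 2.39, 3.14, 3.14, 3.14, 3.14, 3.14].

### API

Orientations are given as a rotation vector (axis times angle).
In Python, from bench import get_obs, grab_frame, hand_in, finger_overhang gives the robot as it stands. The module is installed in compiled form; this text tells all that it offers.
- The arm moves only by the shell command python3 -m jog 'ROWS' [FORCE]. ROWS is JSON, a list of rows, each a list of 3 entries, a list of its own where there are three numbers: the shift along the tool's x, y, z in cm, then the turn about the tool's y in rad, then the gripper command: -1 is fully open, 1 is shut, values between are in proportion. In form: [[[x, y, z], twist, gripper], ...]. A call has 1 to 10 rows; each row is the pose to reach, as a shift and turn from the pose commanded when the call began, along the tool's axes at that moment; what a row does not reach only later rows make up. A row lasts 1/8 s, in which the tool goes at most 62.5 mm and 10.7 degrees, less where a joint would pass 70% of its speed; a pose out of reach is approached as far as the arm can. A call with a gripper value outside its range is refused whole. The fingers move at their own pace and stop on an object; FORCE is the grip in N (left out, the last holds). Time passes only in rows, so rows that repeat a pose let the fingers close. It gives the time, the measured TCP pose, the force and the opening at its end, in the units of the state.
- get_obs(): the state, without advancing time (a new reading comes with each control period).
- grab_frame(name): name is "side" or "top"; returns a dict with "image" (480x640x3 uint8, blue, green, red), "fx", "fy", "cx", "cy" (pixels), "origin" and "rotation" of the camera in the world. Camera axes: x right, y up, looking along -z (the intrinsics and any distortion apply to the point x, -y, -z); pixel columns grow to the right and rows downward; lengths in m; the calibration is good to about 2 mm. A picture is of the moment at which its call begins. There is no depth.
- hand_in(): hands the job in, once; it reports no verdict.
The state is a dict: "clock": time; "joints": joint angles; "qvel": joint speeds; "tau": joint torques, N m; "tcp_pos": TCP position; "orientation": TCP orientation; "contact_force": force on the tool from outside, world axes, zero at the start; "moment": the same for the moment, N m; "grip_width": finger opening in m.
Only numpy, scipy, OpenCV 4.12 (cv2) and the standard library are available. Lean on these libraries where they do the work, as an engineer would, in place of code of your own. Each camera call takes 0.05 s, during which the arm holds its last target.

## Working session

There is one attempt and no reset: what is moved stays moved. The work goes in short steps, Python scripts to look and compute and a shell command to move; the robot and the scene stay as the last step left them, time stands still between calls to the robot, and variables do not carry over. Pictures are saved under pics/ and viewed, and the job is handed in when it is done.

```bash
mkdir -p pics; python3 - <<'E'
from bench import *
import cv2
o=get_obs();print({k:o[k] for k in('clock','tcp_pos','orientation','contact_force','grip_width')},finger_overhang)
for n in('side','top'):
    f=grab_frame(n);cv2.imwrite(f'pics/{n}0.png',f['image']);print(n,{k:f[k] for k in f if k!='image'})
E
```

```text
{'clock': 0.0, 'tcp_pos': array([0.25826304, 0.62334334, 0.40370877]), 'orientation': array([-1.55054941,  0.30836966, -0.30805531]), 'contact_force': array([ 0.21341702, -0.17781206,  0.1452715 ]), 'grip_width': 0.08502339564645704} 0.1734
side {'fx': 572.8435550020107, 'fy': 572.8435550020107, 'cx': 322.3316890877532, 'cy': 238.52194801167084, 'origin': array([ 0.11974036, -0.79501165,  0.95943962]), 'rotation': array([ 0.80399554, -0.17956696, -0.43632843])}
top {'fx': 475.1384604722271, 'fy': 475.1384604722271, 'cx': 321.3491768418121, 'cy': 247.43369523527517, 'origin': array([0.24351085, 0.036546  , 1.40537488]), 'rotation': array([ 0.15821903, -0.1637142 , -1.55082912])}
```

View pics/side0.png

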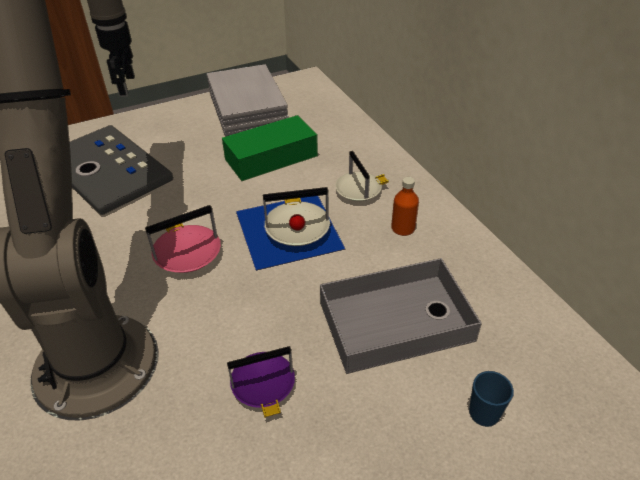

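View pics/top0.png

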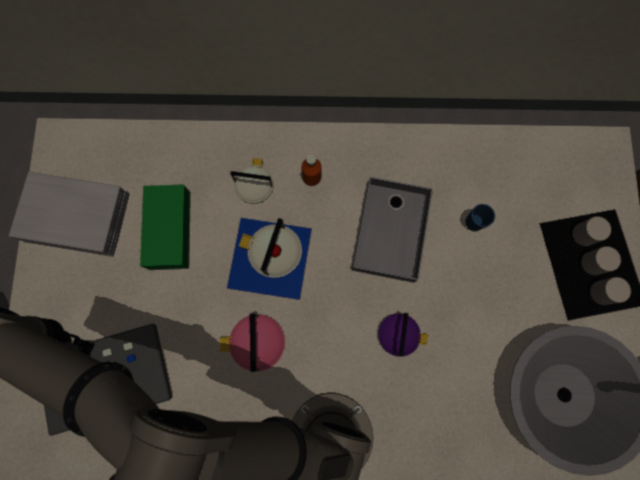

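The top view shows two white dishes: the larger on the blue mat at (274,250), holding the red ball, and a smaller one at (253,183) off the mat. The pink dish (257,342) and purple dish (400,335) are excluded by colour. The mat dish fits the description, so I'll enlarge it and measure.

```bash
cat > h.py <<'E'
import numpy as np,cv2
from scipy.spatial.transform import Rotation as R
from bench import *
def ray(f,u,v):
    d=np.array([(u-f['cx'])/f['fx'],-(v-f['cy'])/f['fy'],-1.]);return f['origin'],R.from_rotvec(f['rotation']).apply(d)
def plane(f,u,v,z):
    o,d=ray(f,u,v);return o+d*(z-o[2])/d[2]
def proj(f,p):
    c=R.from_rotvec(f['rotation']).inv().apply(np.array(p)-f['origin']);return np.array([f['cx']+f['fx']*c[0]/-c[2],f['cy']+f['fy']*c[1]/c[2]])
def tri(f1,p1,f2,p2):
    (a,d),(b,e)=ray(f1,*p1),ray(f2,*p2)
    s=np.linalg.lstsq(np.c_[d,-e],b-a,rcond=None)[0];x=a+s[0]*d;y=b+s[1]*e
    return (x+y)/2,np.linalg.norm(x-y)
def cents(m,amin=15):
    n,l,s,c=cv2.connectedComponentsWithStats(m.astype(np.uint8));return [(tuple(c[i].round(1)),s[i].tolist()) for i in range(1,n) if s[i][4]>=amin]
E
python3 - <<'E'
from h import *
for n in('side','top'):
    f=grab_frame(n);im=f['image'];h=cv2.cvtColor(im,cv2.COLOR_BGR2HSV);H,S,V=cv2.split(h)
    print(n)
    for nm,m in dict(red=((H<4)|(H>176))&(S>180)&(V>90),yel=(H>18)&(H<32)&(S>150)&(V>100),blue=(H>108)&(H<125)&(S>180)&(V>70),orange=(H>4)&(H<12)&(S>180),beaker=(H>95)&(H<112)&(S>120)).items():
        print(nm,cents(m))
f=grab_frame('top');a=cv2.resize(f['image'][150:320,215:445],None,fx=3.4,fy=3.4,interpolation=cv2.INTER_CUBIC);cv2.imwrite('pics/ct.png',a)
f=grab_frame('side');cv2.imwrite('pics/cs.png',cv2.resize(f['image'][170:370,230:490],None,fx=3,fy=3,interpolation=cv2.INTER_CUBIC))
E
```

```text
side
red [((np.float64(296.4), np.float64(221.0)), [290, 216, 14, 11, 125])]
yel [((np.float64(381.7), np.float64(178.6)), [376, 174, 12, 11, 61]), ((np.float64(292.5), np.float64(200.2)), [285, 198, 16, 5, 52]), ((np.float64(178.2), np.float64(225.0)), [174, 224, 9, 3, 18]), ((np.float64(270.9), np.float64(409.6)), [261, 400, 20, 17, 173])]
blue [((np.float64(98.2), np.float64(142.7)), [95, 141, 8, 5, 25]), ((np.float64(119.7), np.float64(146.1)), [116, 144, 8, 5, 28]), ((np.float64(130.4), np.float64(169.4)), [127, 167, 8, 6, 32]), ((np.float64(312.4), np.float64(200.1)), [301, 196, 22, 12, 108]), ((np.float64(272.3), np.float64(206.0)), [266, 202, 18, 11, 63]), ((np.float64(276.1), np.float64(241.4)), [237, 207, 107, 62, 2129])]
orange [((np.float64(76.7), np.float64(61.5)), [46, 0, 66, 124, 3312]), ((np.float64(404.5), np.float64(211.8)), [392, 188, 26, 47, 971])]
beaker [((np.float64(98.5), np.float64(142.8)), [95, 140, 8, 7, 38]), ((np.float64(120.0), np.float64(146.4)), [116, 144, 9, 6, 40]), ((np.float64(130.7), np.float64(169.8)), [126, 167, 10, 7, 44]), ((np.float64(312.5),
[... 244 characters left out ...]
68])]
top
red []
yel [((np.float64(257.1), np.float64(161.5)), [254, 159, 7, 7, 40]), ((np.float64(244.9), np.float64(241.3)), [240, 236, 11, 12, 77]), ((np.float64(423.7), np.float64(338.6)), [421, 334, 7, 10, 48]), ((np.float64(223.8), np.float64(340.3)), [220, 338, 9, 6, 35])]
blue [((np.float64(265.6), np.float64(267.4)), [228, 219, 82, 79, 2347]), ((np.float64(130.4), np.float64(358.3)), [128, 356, 6, 5, 22])]
orange [((np.float64(311.1), np.float64(172.9)), [302, 161, 19, 24, 344])]
beaker [((np.float64(479.8), np.float64(217.1)), [467, 205, 27, 24, 450]), ((np.float64(265.9), np.float64(267.1)), [228, 219, 82, 80, 2428]), ((np.float64(130.2), np.float64(358.2)), [126, 355, 9, 8, 46])]
```

View pics/ct.png

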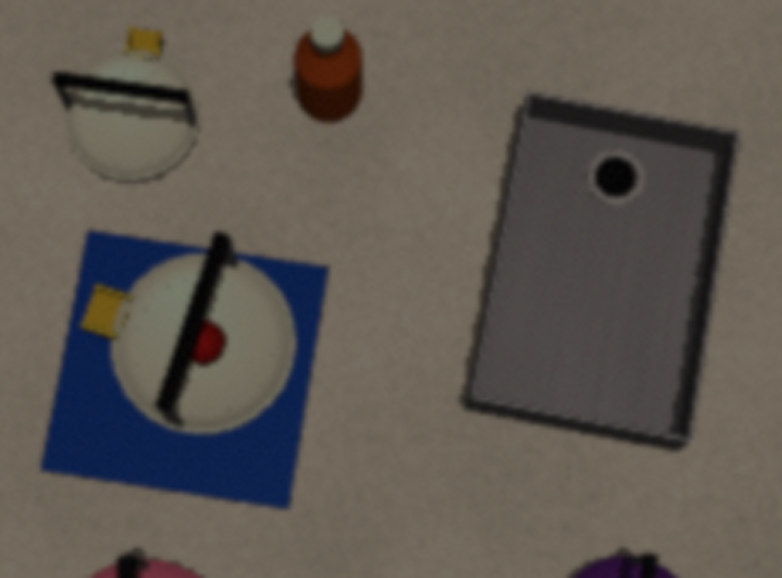

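View pics/cs.png

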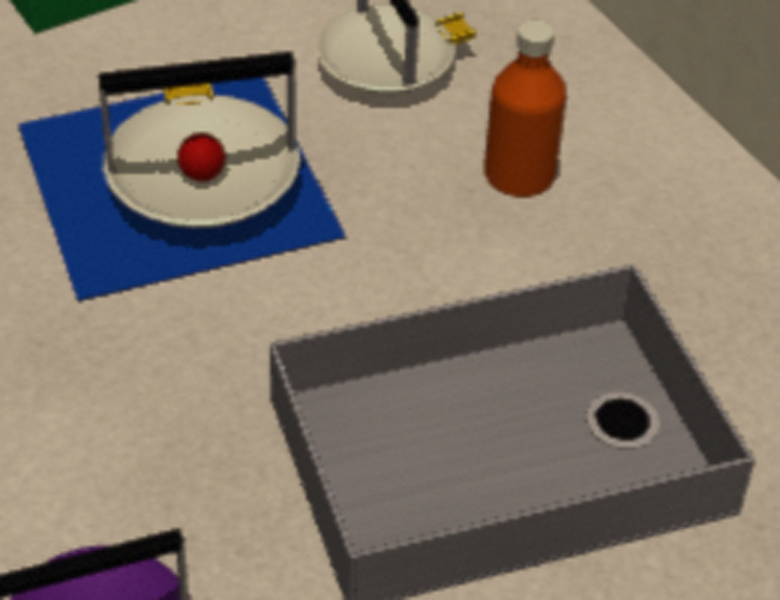

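The crop confirms it: the white dish with the ball is on the mat, its lip towards the robot's left and its bar running roughly along +x. The small white dish is visibly smaller. Next I'll measure in both views.

```bash
python3 - <<'E'
from h import *
T=grab_frame('top');Sd=grab_frame('side');np.set_printoptions(precision=4,suppress=True)
def ct(u,v):return (215+(u+.5)/3.4-.5,150+(v+.5)/3.4-.5)
def cs(u,v):return (230+(u+.5)/3-.5,170+(v+.5)/3-.5)
# bar masks
def bar(f,x0,x1,y0,y1):
    h=cv2.cvtColor(f['image'],cv2.COLOR_BGR2HSV);m=np.zeros(h.shape[:2],np.uint8);m[y0:y1,x0:x1]=(h[y0:y1,x0:x1,2]<30)
    c=max(cv2.findContours(m,0,1)[0],key=cv2.contourArea);r=cv2.minAreaRect(c);return r
rt=bar(T,258,288,215,277);rs=bar(Sd,258,335,180,204);print(rt,rs)
for nm,a,b in(('far',ct(222,236),cs(294,63)),('near',ct(170,407),cs(101,81))):
    print(nm,tri(T,a,Sd,b),plane(T,*a,.12),plane(Sd,*b,.12))
print('barc',tri(T,rt[0],Sd,rs[0]))
print('ball side',plane(Sd,296.6,222,.033),'top(partly hidden)',plane(T,*ct(206,342),.033))
print('lip',plane(T,244.9,241.3,.035),plane(Sd,292.5,200.2,.035))
# dish rim
for f,(x0,x1,y0,y1) in((T,(245,305,220,282)),(Sd,(262,332,195,252))):
    h=cv2.cvtColor(f['image'],cv2.COLOR_BGR2HSV);m=np.zeros(h.shape[:2],np.uint8);s=h[y0:y1,x0:x1];m[y0:y1,x0:x1]=(s[...,1]<80)&(s[...,2]>75)
    c=np.vstack([k for k in cv2.findContours(m,0,1)[0] if cv2.contourArea(k)>30]);c=cv2.convexHull(c)[:,0]
    P=np.array([plane(f,*p,.035)[:2] for p in c]);(cx,cy),r=cv2.minEnclosingCircle(P.astype(np.float32));print('rim',cx,cy,r)
A=[(527,95),(735,132),(687,447),(465,405)];B=[(632,268),(750,460),(350,555),(272,345)]
P=[]
for a,b in zip(A,B):
    x=plane(T,*ct(*a),.06);y=plane(Sd,*cs(*b),.06);print('tr',tri(T,ct(*a),Sd,cs(*b)),x,y);P.append((x+y)/2)
P=np.array(P);print('mid',P.mean(0));d=(P[0]+P[1]-P[2]-P[3])/2;print('len',np.linalg.norm(d),'wid',np.linalg.norm(P[0]-P[1]),'yaw',np.degrees(np.arctan2(d[1],d[0])))
a,b=ct(616,177),cs(623,420);print('plug',tri(T,a,Sd,b),plane(T,*a,.004),plane(Sd,*b,.004))
print(R.from_rotvec(get_obs()['orientation']).as_matrix())
E
```

```text
((271.5689392089844, 244.8275909423828), (7.242119789123535, 54.22303009033203), 21.801410675048828) ((295.0914611816406, 194.32318115234375), (6.405029296875, 62.835548400878906), 83.6598129272461)
far (array([0.5917, 0.1504, 0.1206]), np.float64(0.002323069515409275)) [0.5907 0.1507 0.12  ] [0.5933 0.1511 0.12  ]
near (array([0.4461, 0.187 , 0.13  ]), np.float64(0.00028011535626834886)) [0.4478 0.1881 0.12  ] [0.4499 0.1988 0.12  ]
barc (array([0.5174, 0.1711, 0.1219]), np.float64(0.0021318205090460397))
ball side [0.5198 0.174  0.033 ] top(partly hidden) [0.5191 0.1694 0.033 ]
lip [0.5443 0.2596 0.035 ] [0.5442 0.2526 0.035 ]
rim 0.5355329513549805 0.15593893826007843 0.10325436294078827
rim 0.5292328596115112 0.20289210975170135 0.11433982849121094
tr (array([ 0.7404, -0.1081,  0.0583]), np.float64(0.0017075007243628761)) [ 0.7389 -0.1076  0.06  ] [ 0.7402 -0.1094  0.06  ]
tr (array([ 0.7088, -0.2901,  0.0567]), np.float64(0.00017169442521660047)) [ 0.7076 -0.2893  0.06  ] [ 0.7068 -0.2919  0.06  ]
tr (array([ 0.4325, -0.2403,  0.0609]), np.float64(0.006110574003163747)) [ 0.4296 -0.2396  0.06  ] [ 0.4359 -0.2402  0.06  ]
tr (array([ 0.4676, -0.0547,  0.0556]), np.float64(0.00871003417496772)) [ 0.4626 -0.0533  0.06  ] [ 0.4704 -0.0587  0.06  ]
mid [ 0.5865 -0.1737  0.06  ]
len 0.2785361148006205 wid 0.18495821265280107 yaw -10.668726191703348
plug (array([ 0.6819, -0.1931,  0.0079]), np.float64(0.0011097351005192083)) [ 0.6825 -0.1936  0.004 ] [ 0.6848 -0.1907  0.004 ]
[[ 0.9239 -0.0001  0.3827]
 [-0.3827 -0.0002  0.9239]
 [ 0.     -1.     -0.0002]]
```

Bar centre is about (0.519, 0.170, 0.121) with bar yaw -14.7° and lip yaw +75°. The trough middle is (0.5865, -0.174) with yaw -10.7°, and the plughole direction agrees. Lengths measure 148 mm for the bar and 279 × 185 mm for the trough, which match. Next I move above the handle.

```bash
python3 -m jog '[[[2,0,-1.5],0,-1],[[6,0,-4.6],-0.03,-1],[[11,0,-8.5],-0.06,-1],[[17,0,-13.1],-0.09,-1],[[23,0,-17.7],-0.12,-1],[[29,1,-22.3],-0.136,-1],[[34,2,-26.1],-0.136,-1],[[38,3,-29.2],-0.136,-1],[[40.5,4,-31.1],-0.136,-1],[[41.5,4.5,-31.9],-0.136,-1]]' 60; python3 -m jog '[[[0,0,0],0,-1],[[0,0,0],0,-1]]'
python3 - <<'E'
from h import *
np.set_printoptions(precision=4,suppress=True)
o=get_obs();print(o['clock'],o['tcp_pos'],o['joints']);print(R.from_rotvec(o['orientation']).as_matrix())
for n in('top','side'):
    f=grab_frame(n);y,x=(150,215) if n=='top' else (100,200)
    cv2.imwrite(f'pics/a{n}.png',cv2.resize(f['image'][y:y+180,x:x+220],None,fx=3,fy=3,interpolation=cv2.INTER_CUBIC))
E
```

```text
clock: 1.65
tcp_pos: [0.5212, 0.1653, 0.3592]
orientation: [-1.563, 0.207, -0.208]
contact_force: [0.5, 0.6, 0.5]
grip_width: 0.0852
clock: 1.9
tcp_pos: [0.5191, 0.1721, 0.36]
orientation: [-1.56, 0.199, -0.199]
contact_force: [0.2, -0.0, -0.5]
grip_width: 0.0854
1.9 [0.5191 0.1721 0.36  ] [-0.5818  0.3174  0.1808  1.9201 -0.0725  0.9097  0.9516]
[[ 0.9679  0.0001  0.2513]
 [-0.2513  0.0012  0.9679]
 [-0.0002 -1.      0.0012]]
```

View pics/aside.png

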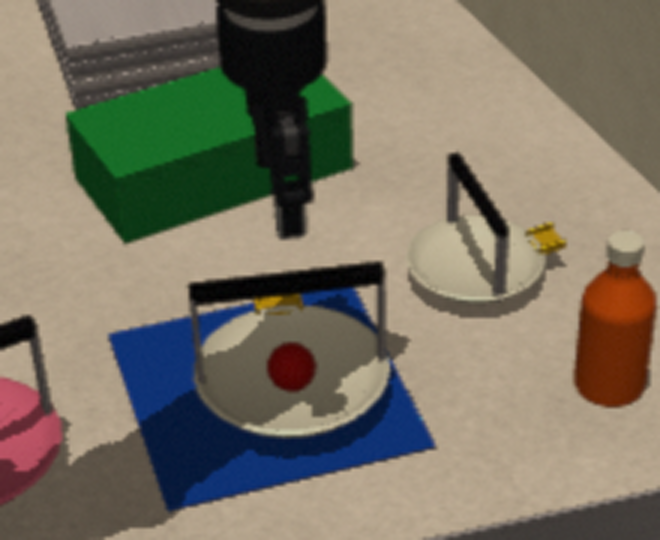

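View pics/atop.png

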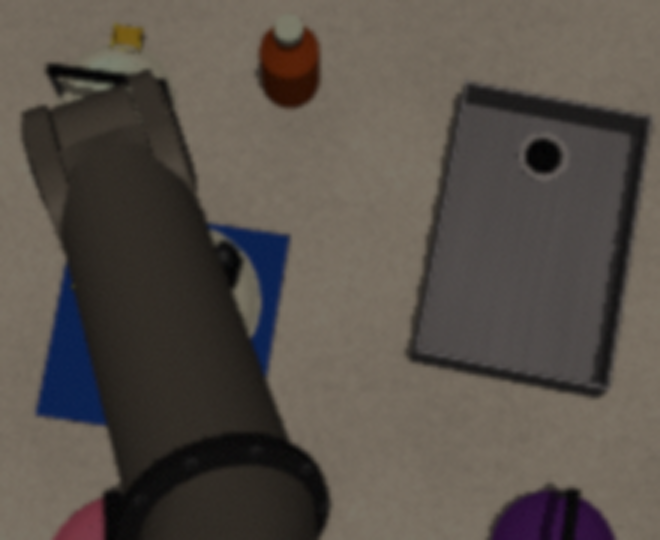

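The gripper sits centred above the bar in the side view, at about (290,235) against the bar middle at (287,280). The jaws line up with the lip direction. Now I descend and close.

```bash
python3 -m jog '[[[0,1,-0.15],0,-1],[[0,2.5,-0.15],0,-1],[[0,4.5,-0.15],0,-1],[[0,6.5,-0.15],0,-1],[[0,7.8,-0.15],0,-1],[[0,8.4,-0.15],0,-1],[[0,8.5,-0.15],0,-1],[[0,8.5,-0.15],0,-1]]'
python3 - <<'E'
from h import *
f=grab_frame('side');y,x=(100,200)
cv2.imwrite(f'pics/b.png',cv2.resize(f['image'][y:y+180,x:x+220],None,fx=3,fy=3,interpolation=cv2.INTER_CUBIC))
E
```

```text
clock: 3.0
tcp_pos: [0.5195, 0.1687, 0.2751]
orientation: [-1.561, 0.201, -0.202]
contact_force: [0.7, -0.6, -0.1]
grip_width: 0.085
```

View pics/b.png

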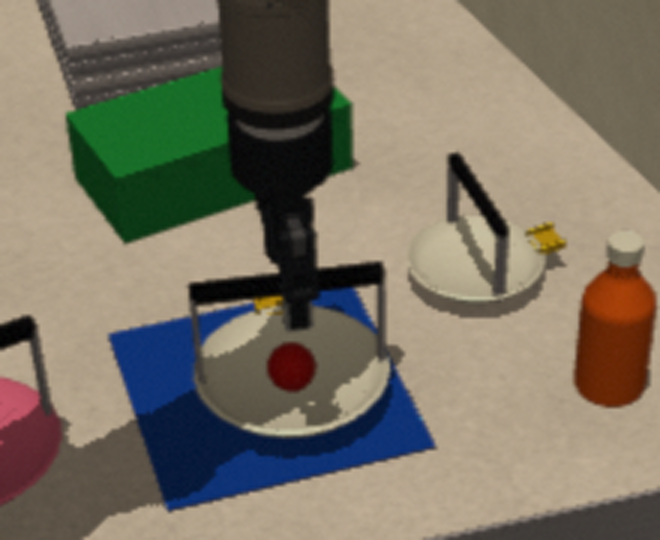

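The near finger is in front of the bar and the jaws straddle it at its middle. I'll close gently in stages.

```bash
python3 -m jog '[[[0,0,0],0,-0.6],[[0,0,0],0,-0.3],[[0,0,0],0,0],[[0,0,0],0,0.2],[[0,0,0],0,0.35],[[0,0,0],0,0.45],[[0,0,0],0,0.52],[[0,0,0],0,0.58],[[0,0,0],0,0.62],[[0,0,0],0,0.66]]' 60; python3 -m jog '[[[0,0,0],0,0.7],[[0,0,0],0,0.75],[[0,0,0],0,0.8],[[0,0,0],0,1],[[0,0,0],0,1],[[0,0,0],0,1]]' 60
python3 - <<'E'
from h import *
f=grab_frame('side');y,x=(100,200)
cv2.imwrite(f'pics/c.png',cv2.resize(f['image'][y:y+180,x:x+220],None,fx=3,fy=3,interpolation=cv2.INTER_CUBIC))
E
```

```text
clock: 4.3
tcp_pos: [0.5194, 0.169, 0.2749]
orientation: [-1.561, 0.201, -0.202]
contact_force: [-0.5, 2.7, 1.3]
grip_width: 0.0146
clock: 5.05
tcp_pos: [0.5193, 0.1686, 0.2747]
orientation: [-1.561, 0.202, -0.202]
contact_force: [-0.4, 1.7, 1.0]
grip_width: 0.013
```

View pics/c.png

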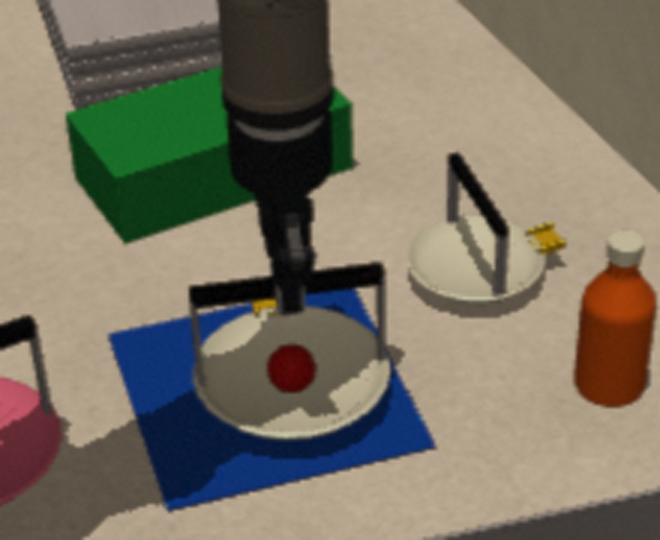

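Gripped at 13 mm, with the ball still central at crop pixel (291,368). Lifting slowly.

```bash
python3 -m jog '[[[0,-0.05,0],0,1],[[0,-0.15,0],0,1],[[0,-0.3,0],0,1],[[0,-0.5,0],0,1],[[0,-0.8,0],0,1],[[0,-1.1,0],0,1],[[0,-1.35,0],0,1],[[0,-1.5,0],0,1],[[0,-1.55,0],0,1],[[0,-1.55,0],0,1]]' 60
python3 - <<'E'
from h import *
f=grab_frame('side');y,x=(100,200)
cv2.imwrite(f'pics/d.png',cv2.resize(f['image'][y:y+180,x:x+220],None,fx=3,fy=3,interpolation=cv2.INTER_CUBIC))
E
```

```text
clock: 6.35
tcp_pos: [0.5192, 0.1686, 0.2902]
orientation: [-1.561, 0.202, -0.202]
contact_force: [-0.6, -0.7, -4.2]
grip_width: 0.0131
```

View pics/d.png

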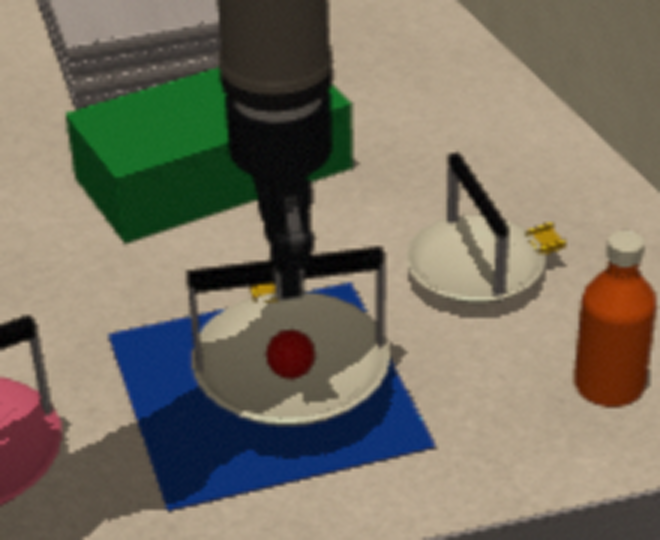

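It lifts level, about 4 N is carried, and the ball is still central. I continue up 8 cm and compute the transfer.

```bash
python3 -m jog '[[[0,-0.05,0],0,1],[[0,-0.2,0],0,1],[[0,-0.45,0],0,1],[[0,-0.8,0],0,1],[[0,-1.25,0],0,1],[[0,-1.75,0],0,1],[[0,-2.3,0],0,1],[[0,-2.85,0],0,1],[[0,-3.4,0],0,1],[[0,-3.95,0],0,1]]'; python3 -m jog '[[[0,-0.55,0],0,1],[[0,-1.1,0],0,1],[[0,-1.65,0],0,1],[[0,-2.2,0],0,1],[[0,-2.7,0],0,1],[[0,-3.15,0],0,1],[[0,-3.5,0],0,1],[[0,-3.75,0],0,1],[[0,-3.95,0],0,1],[[0,-4.05,0],0,1]]'
python3 - <<'E'
from h import *
f=grab_frame('side');cv2.imwrite('pics/e.png',f['image'])
print('soap base',plane(f,404.5,230,0.0))
o=get_obs();M=R.from_rotvec(o['orientation']).as_matrix();print(o['tcp_pos'],o['joints'].round(2))
print('to trough, tool axes cm',100*M.T@(np.array([.5865,-.1737,.37])-o['tcp_pos']))
E
```

```text
clock: 7.65
tcp_pos: [0.5193, 0.1686, 0.3301]
orientation: [-1.561, 0.202, -0.202]
contact_force: [0.2, -0.0, -3.0]
grip_width: 0.013
clock: 8.9
tcp_pos: [0.5193, 0.1686, 0.3702]
orientation: [-1.561, 0.202, -0.202]
contact_force: [-0.1, 0.4, -2.8]
grip_width: 0.0128
soap base [ 7.60758321e-01  6.02722195e-02 -1.11022302e-16]
[0.51930017 0.1685895  0.3703111 ] [-0.58  0.3   0.19  1.91 -0.07  0.93  0.95]
to trough, tool axes cm [ 1.51940192e+01  3.02959782e-02 -3.13993788e+01]
```

View pics/e.png

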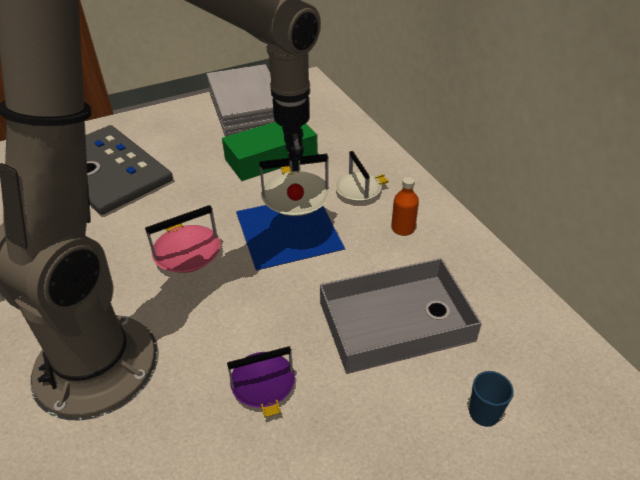

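The dish is level with the ball centred at (296,192), about 95 mm above the mat. The path is clear: the soap stands at x≈0.76 and the dish stays within x<0.68. I carry it with soft ramps at 64 mm/s, unturned.

```bash
python3 -m jog '[[[0.02,0,-0.04],0,1],[[0.07,0,-0.13],0,1],[[0.15,0,-0.31],0,1],[[0.28,0,-0.58],0,1],[[0.46,0,-0.94],0,1],[[0.68,0,-1.39],0,1],[[0.94,0,-1.93],0,1],[[1.24,0,-2.56],0,1],[[1.59,0,-3.28],0,1],[[1.94,0,-4.0],0,1]]'
python3 -m jog '[[[0.35,0,-0.72],0,1],[[0.7,0,-1.44],0,1],[[1.05,0,-2.16],0,1],[[1.4,0,-2.88],0,1],[[1.75,0,-3.6],0,1],[[2.1,0,-4.32],0,1],[[2.45,0,-5.04],0,1],[[2.8,0,-5.76],0,1],[[3.15,0,-6.48],0,1],[[3.5,0,-7.2],0,1]]'
python3 -m jog '[[[0.35,0,-0.72],0,1],[[0.7,0,-1.44],0,1],[[1.05,0,-2.16],0,1],[[1.4,0,-2.88],0,1],[[1.75,0,-3.6],0,1],[[2.1,0,-4.32],0,1],[[2.45,0,-5.04],0,1],[[2.8,0,-5.76],0,1],[[3.15,0,-6.48],0,1],[[3.5,0,-7.2],0,1]]'
python3 -m jog '[[[0.35,0,-0.72],0,1],[[0.7,0,-1.44],0,1],[[1.05,0,-2.16],0,1],[[1.4,0,-2.88],0,1],[[1.75,0,-3.6],0,1],[[2.1,0,-4.32],0,1],[[2.45,0,-5.04],0,1],[[2.8,0,-5.76],0,1],[[3.15,0,-6.48],0,1],[[3.5,0,-7.2],0,1]]'
python3 -m jog '[[[0.35,0,-0.72],0,1],[[0.7,0,-1.44],0,1],[[1.05,0,-2.16],0,1],[[1.35,0,-2.79],0,1],[[1.65,0,-3.42],0,1],[[1.92,0,-3.96],0,1],[[2.13,0,-4.41],0,1],[[2.35,0,-4.86],0,1],[[2.53,0,-5.22],0,1],[[2.66,0,-5.49],0,1]]'
python3 -m jog '[[[0.07,0,-0.15],0,1],[[0.1,0,-0.25],0,1],[[0.1,0,-0.3],0,1],[[0.1,0,-0.31],0,1],[[0.1,0,-0.31],0,1]]'
python3 - <<'E'
from h import *
for n in('side','top'):
    f=grab_frame(n);y,x=(170,270) if n=='side' else (130,290)
    cv2.imwrite(f'pics/f{n}.png',cv2.resize(f['image'][y:y+200,x:x+240],None,fx=3,fy=3,interpolation=cv2.INTER_CUBIC))
print(get_obs()['joints'].round(2))
E
```

```text
clock: 10.2
tcp_pos: [0.528, 0.1243, 0.3702]
orientation: [-1.561, 0.202, -0.202]
contact_force: [-0.9, -0.6, -3.2]
grip_width: 0.0128
clock: 11.45
tcp_pos: [0.5435, 0.0459, 0.3702]
orientation: [-1.561, 0.202, -0.202]
contact_force: [-0.4, 0.1, -4.0]
grip_width: 0.0131
clock: 12.7
tcp_pos: [0.5591, -0.0326, 0.3702]
orientation: [-1.561, 0.202, -0.202]
contact_force: [0.5, 0.3, -3.5]
grip_width: 0.0128
clock: 13.95
tcp_pos: [0.5747, -0.1111, 0.3702]
orientation: [-1.561, 0.202, -0.202]
contact_force: [-0.3, 0.4, -2.9]
grip_width: 0.013
clock: 15.2
tcp_pos: [0.5864, -0.1707, 0.3702]
orientation: [-1.561, 0.202, -0.202]
contact_force: [-1.0, -0.4, -3.8]
grip_width: 0.0132
clock: 15.82
tcp_pos: [0.5865, -0.1736, 0.3702]
orientation: [-1.561, 0.202, -0.201]
contact_force: [0.3, -0.2, -3.6]
grip_width: 0.0129
[-0.05  0.42  0.31  1.77 -0.15  0.98  1.63]
```

View pics/fside.png

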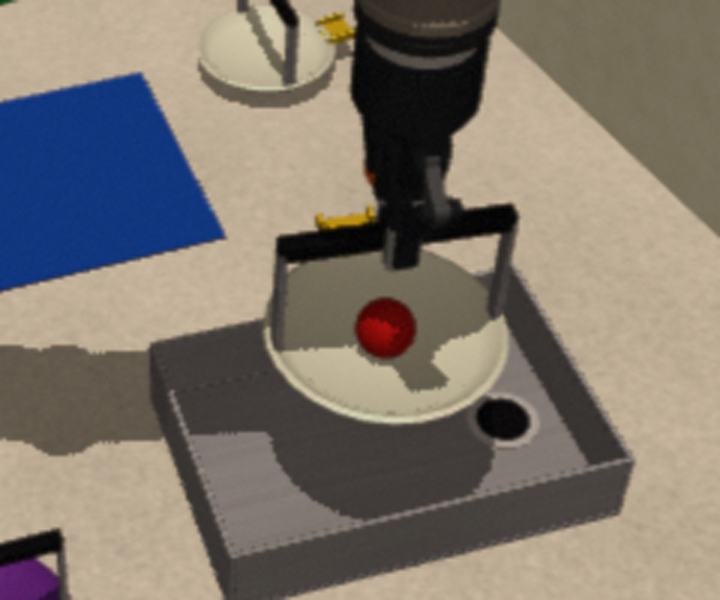

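View pics/ftop.png

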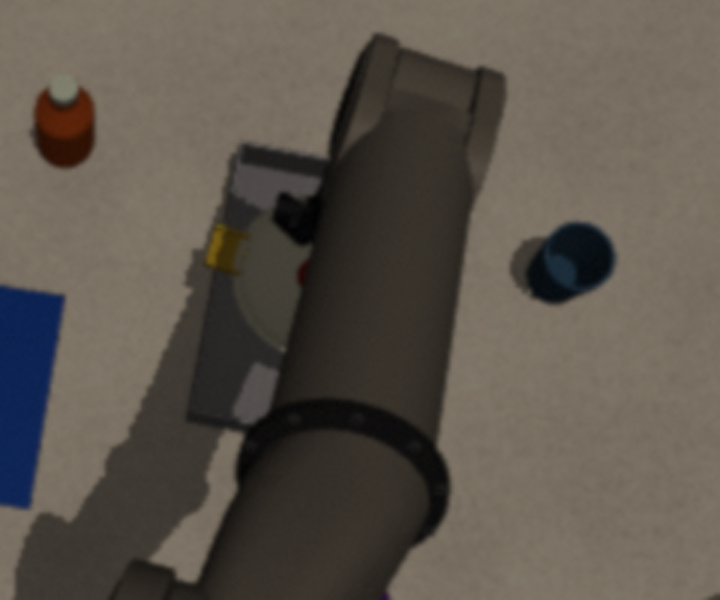

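The dish is over the trough, unturned, with its lip still to the left. I check the ball and bar numerically before turning.

```bash
python3 - <<'E'
from h import *
np.set_printoptions(precision=4,suppress=True)
f=grab_frame('side');o=get_obs();t=o['tcp_pos'];b=t-[0,0,.155]
im=f['image'];h=cv2.cvtColor(im,cv2.COLOR_BGR2HSV);m=((h[...,0]<4)|(h[...,0]>176))&(h[...,1]>180)&(h[...,2]>60)
c=[k for k in cents(m) if 370<k[0][0]<430 and k[0][1]>250];print(c,'expected',proj(f,b-[0,0,.115-.028]),'1cm=',proj(f,b+[.01,0,-.087])-proj(f,b-[0,0,.087]))
yaw=np.radians(-14.7);u=np.array([np.cos(yaw),np.sin(yaw),0])
for s in(-1,1):print('bar end',s,'expected crop px',(proj(f,b+s*.0765*u)-[270,170])*3)
print('rim L/R',[((proj(f,b-[0,0,.085]+s*.08*u)-[270,170])*3) for s in(-1,1)])
E
```

```text
[((np.float64(398.0), np.float64(279.0)), [389, 270, 19, 19, 290])] expected [398.8407 280.3466] 1cm= [ 4.3367 -1.6853]
bar end -1 expected crop px [278.532  253.9685]
bar end 1 expected crop px [515.4194 217.9276]
rim L/R [array([268.0344, 347.9553]), array([503.1598, 310.348 ])]
```

All as expected: the ball is within 2 mm of the dish middle and the bar ends match a level dish. Next I turn +1.503 rad about tool y (clockwise from above), softly ramped.

```bash
python3 -m jog '[[[0,0,0],0.005,1],[[0,0,0],0.015,1],[[0,0,0],0.03,1],[[0,0,0],0.05,1],[[0,0,0],0.075,1],[[0,0,0],0.105,1],[[0,0,0],0.14,1],[[0,0,0],0.18,1],[[0,0,0],0.22,1],[[0,0,0],0.26,1]]'
python3 -m jog '[[[0,0,0],0.04,1],[[0,0,0],0.08,1],[[0,0,0],0.12,1],[[0,0,0],0.16,1],[[0,0,0],0.2,1],[[0,0,0],0.24,1],[[0,0,0],0.28,1],[[0,0,0],0.32,1],[[0,0,0],0.36,1],[[0,0,0],0.4,1]]'
python3 -m jog '[[[0,0,0],0.04,1],[[0,0,0],0.08,1],[[0,0,0],0.12,1],[[0,0,0],0.16,1],[[0,0,0],0.2,1],[[0,0,0],0.24,1],[[0,0,0],0.28,1],[[0,0,0],0.32,1],[[0,0,0],0.36,1],[[0,0,0],0.4,1]]'
python3 -m jog '[[[0,0,0],0.04,1],[[0,0,0],0.08,1],[[0,0,0],0.12,1],[[0,0,0],0.16,1],[[0,0,0],0.2,1],[[0,0,0],0.24,1],[[0,0,0],0.28,1],[[0,0,0],0.32,1],[[0,0,0],0.355,1],[[0,0,0],0.38,1]]'
python3 -m jog '[[[0,0,0],0.02,1],[[0,0,0],0.035,1],[[0,0,0],0.046,1],[[0,0,0],0.054,1],[[0,0,0],0.06,1],[[0,0,0],0.063,1],[[0,0,0],0.063,1],[[0,0,0],0.063,1]]'
python3 - <<'E'
from h import *
np.set_printoptions(precision=4,suppress=True)
for n in('side','top'):
    f=grab_frame(n);y,x=(170,270) if n=='side' else (130,290)
    cv2.imwrite(f'pics/g{n}.png',cv2.resize(f['image'][y:y+200,x:x+240],None,fx=3,fy=3,interpolation=cv2.INTER_CUBIC))
    if n=='top':break
    o=get_obs();t=o['tcp_pos'];b=t-[0,0,.155];M=R.from_rotvec(o['orientation']).as_matrix();print(M)
    print('lip yaw',np.degrees(np.arctan2(M[1,2],M[0,2])))
    h=cv2.cvtColor(f['image'],cv2.COLOR_BGR2HSV);m=((h[...,0]<4)|(h[...,0]>176))&(h[...,1]>180)&(h[...,2]>60)
    print([k for k in cents(m) if 370<k[0][0]<430 and k[0][1]>250],'expected',proj(f,b-[0,0,.087]))
    z=M[:,2];u=M[:,0]
    print('lip tip exp crop',(proj(f,b-[0,0,.085]+.105*z)-[270,170])*3,'bar ends',[(proj(f,b+s*.0765*u)-[270,170])*3 for s in(-1,1)])
E
```

```text
clock: 17.23
tcp_pos: [0.5865, -0.1737, 0.3702]
orientation: [-1.532, 0.407, -0.407]
contact_force: [0.0, 0.3, -3.6]
grip_width: 0.013
clock: 18.48
tcp_pos: [0.5865, -0.1737, 0.3702]
orientation: [-1.449, 0.718, -0.717]
contact_force: [0.7, -0.3, -3.9]
grip_width: 0.0126
clock: 19.73
tcp_pos: [0.5865, -0.1737, 0.3702]
orientation: [-1.318, 1.022, -1.022]
contact_force: [-0.3, 0.5, -3.3]
grip_width: 0.013
clock: 20.98
tcp_pos: [0.5865, -0.1737, 0.3702]
orientation: [-1.146, 1.303, -1.303]
contact_force: [-0.3, -0.2, -3.2]
grip_width: 0.0125
clock: 21.98
tcp_pos: [0.5865, -0.1737, 0.3702]
orientation: [-1.114, 1.347, -1.347]
contact_force: [-0.2, 0.6, -3.4]
grip_width: 0.0127
[[-0.1879 -0.      0.9822]
 [-0.9822  0.     -0.1879]
 [-0.     -1.     -0.    ]]
lip yaw -10.828889726343597
[((np.float64(398.7), np.float64(279.0)), [390, 270, 19, 19, 285])] expected [398.8578 280.3675]
lip tip exp crop [534.9371 297.1518] bar ends [array([355.3045, 157.0622]), array([445.7231, 322.9817])]
```

View pics/gside.png

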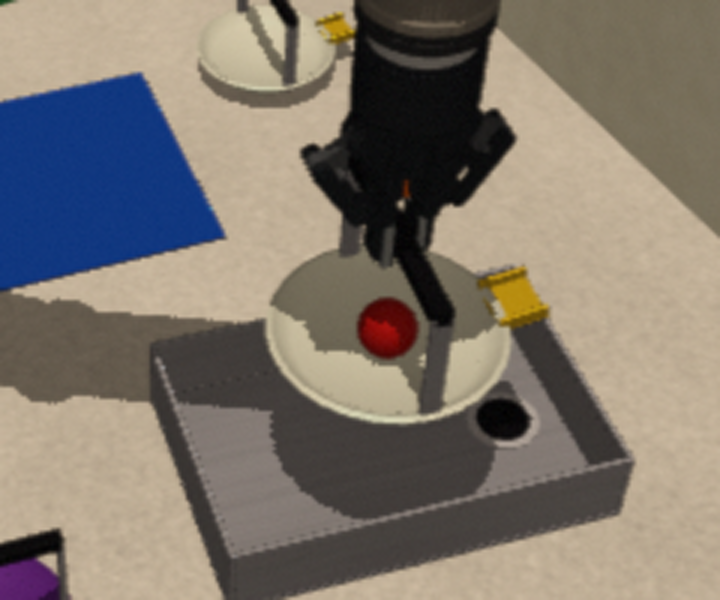

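View pics/gtop.png

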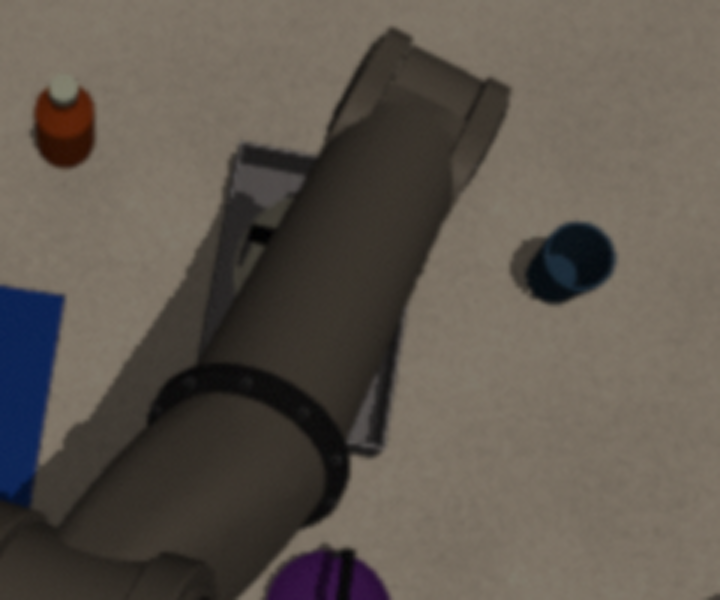

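Side view: lip edge at (535,292) against (535,297) expected, ball at (386,328), central, and the bar square across the trough. I settle briefly and hand in.

```bash
python3 -m jog '[[[0,0,0],0,1],[[0,0,0],0,1],[[0,0,0],0,1],[[0,0,0],0,1]]'; python3 - <<'E'
from h import *
f=grab_frame('side');h=cv2.cvtColor(f['image'],cv2.COLOR_BGR2HSV);m=((h[...,0]<4)|(h[...,0]>176))&(h[...,1]>180)&(h[...,2]>60)
print([k for k in cents(m) if 370<k[0][0]<430 and k[0][1]>250],abs(get_obs()['qvel']).max())
hand_in()
E
```

```text
clock: 22.58
tcp_pos: [0.5865, -0.1737, 0.3702]
orientation: [-1.114, 1.347, -1.347]
contact_force: [0.6, 0.1, -4.5]
grip_width: 0.0132
[((np.float64(398.7), np.float64(279.1)), [390, 270, 19, 19, 285])] 0.00239890181694538
the job is handed in; nothing more can be done
```

I gripped the mat dish by the middle of its bar, lifted it about 95 mm, carried it unturned over the trough's middle, and turned it about 86° there. I handed in at about 22.6 s of the 64 s, still holding it.

**Last checks:**
- **Lip direction:** the gripper's yaw puts it at -10.8°, against -10.7° measured for the trough.
- **Lip tip in the side view:** it showed about 2 px from where I expected it.
- **Ball:** it stayed central and still, within about 1.5 px (2–3 mm) of the dish middle.
- **Height:** the dish's underside was about 40 mm above the trough rim.
- **Wrist load:** steady at about 3–4.5 N.

**Checks that failed or disagreed:**
- **Rim-circle fit:** the early fit from colour masks failed, giving a radius of 103–114 mm instead of 80 mm. I did not use it; the bar, lip and ball agreed with each other.
- **Near bar end:** after the turn it looked about 4 px higher in the side view than predicted. I judged this by eye and put it down to seeing the bar's top rather than its axis, but did not measure it further.
- **Top view:** the arm hid most of the dish at the end, so the last checks rest on the side view and the arm's reported pose.

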